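Space the gear-rack dividers with the hooked spacer

ROBOT

A 6-joint arm with a two-finger parallel gripper is mounted at the origin on the work surface. World frame = base frame: x ahead of the robot, y to its left, z up, the work surface at z = 0. Lengths are in m, angles in degrees, forces in N, time in s.
With the tool pointing down it reaches from about 0.275 to 0.85 m from the base axis. Payload 19 kg.
Tool frame: the origin (TCP) lies on the centre line of the jaws, within the pads' length; the fingertips stand 11 mm ahead of it and the grasp point (between the pads) lies 8 mm behind it (r.tips_ahead is the distance from the TCP to the fingertips, in m); x points along the fingers, z is the direction in which the jaws open and shut, and the axes are right-handed (so a half turn about x gives the same grasp; the last joint's range is limited). The gripper opens to 85 mm and grips with 20 to 120 N. Pads are 22 mm wide; open, the fingers measure 114 mm over their backs; the gripper's body (76 mm by 85 mm) begins 54 mm behind the grasp point. The pads swing forward as they close: fully open they stand 13 mm farther back than shut.
Start: joints at [56.494, 8.623, 82.357, -0, 89.026, -7.678], TCP at [0.251, 0.518, 0.218] pointing down, gripper open.
Joint ranges: [-160.23, 160.23], [-39.13, 120.54], [6.94, 153.29], [-79.49, 259.48], [9.18, 160.14], [-161.06, 161.06]. Speed limits (degrees/s): [108.29, 108.29, 127.2, 172.46, 172.46, 172.46].

INTERFACE

Orientations are given as [roll, pitch, yaw] about the fixed x, y, z axes, in that order (R = Rz(yaw) Ry(pitch) Rx(roll)).
In Python, from plant import r gives the robot as it stands. The module is installed in compiled form; this text tells all that it offers.
- The arm moves only by the tool move_arm, never from a script. Its argument "series" is a list of rows, each a list of 7 numbers: the shift along the tool's x, y, z in m, then the turn, a rotation vector about the tool's x, y, z in degrees, then the opening, from -1 (shut) to 1 (fully open), so that 0 is half open. A call has 1 to 12 rows; each row is the pose to reach, as a shift and turn from the pose measured when the call began, along the tool's axes at that moment; what a row does not reach only later rows make up. A row lasts 1/12 s, in which the tool goes at most 41.7 mm and 7.16 degrees, less where a joint would pass 70% of its speed; a pose out of reach is approached as far as the arm can. A call with a gripper value outside its range is refused whole. The fingers move at their own pace and stop on an object; the grip force is fixed at half the most. Time passes only in rows, so rows that repeat a pose let the fingers close. It gives the time, the measured TCP pose, the force and the opening at its end, in the units of the state.
- r.get_obs(): the state, without advancing time (a new reading comes with each control period).
- r.read_camera(name): name is "scene" or "top" or "wrist"; returns (picture, depth): 480x640x3 uint8, blue, green, red; 480x640 float32, m along the optical axis (not along the pixel's ray), 0 where there is no reading.
- r.calibration(name): a dict with "fovy" (degrees; the focal length in pixels is half the picture's height over the tangent of half this angle, whatever the lens; pixels are square), "cx", "cy" (the principal point, pixels), "R" (3x3) and "t" (3): a world point X has camera coordinates R X + t; the wrist camera has in their place "hand_eye" (4x4, takes a point from camera to tool coordinates, whose origin is the TCP and whose axes are the tool frame's). Camera axes: x right, y down, z forward; pixel columns grow to the right and rows downward; lengths in m; the calibration is good to about 2 mm. A picture is of the moment at which its call begins: read the wrist's pose just before it. calibration takes no time and is no camera call.
- r.close_job(): hands the job in, once; it reports no verdict.
The state is a dict: "time": time; "joint_positions": joint angles; "joint_vel": joint speeds; "joint_torque": joint torques, N m; "position": TCP position; "tcp_rot": TCP orientation; "ft_force": force on the tool from outside, world axes, zero at the start; "wrist_torque": the same for the moment, N m; "width": finger opening in m.
Only numpy, scipy, OpenCV 4.12 (cv2) and the standard library are available. Lean on these libraries where they do the work, as an engineer would, in place of code of your own. Each camera call takes 0.05 s, during which the arm holds its last target.

TASK

Two sliding blue dividers of the gear rack still have to be spaced. Take the yellow hooked spacer from the white plastic mat and, the blue divider nearer the fixed wooden ones first, hook it over the divider and draw it in until the spacer's thick leg rests snugly but gently (a few newtons) against the neighbour, without shoving that neighbour along; then step the spacer on and set the other blue divider the same way. Finally stand the spacer upright back on the mat, and leave the mug, camera housing, float clip and carabiner where they are.

Things in the scene. Friction and masses are not known exactly. Their poses are not given: they have to be found in the camera images.
- fixed_end_top (a point): Centre of the top face of the last screwed-down divider, nearest the blue ones: immovable dark wood upright plate, 90 mm along the rack's x, 12 mm thick along its y, 40 mm high, top 50 mm above the shelf. Axes are the rack's: y runs along the row towards the blue dividers, z up.
- slider_one_top (a point): Centre of the top face of the first blue divider, next in the row; same size and height. Slides only along the rack's y and stays where left; about 5 N of dry friction resists it. Starts 60 to 76 mm beyond the last fixed divider, centre to centre; right at 48 mm (36 mm gap).
- slider_two_top (a point): Centre of the top face of the second blue divider, last in the row; same size, height, sliding and friction (about 5 N: a harder push on a set divider shoves it along). Starts at least 42 mm beyond the first; right at 48 mm beyond the first one's final place (36 mm gap).
- spacer_center (a point): Point on the axis of the spacer's black grip, 43 mm above the spacer's underside (half-way up); z up, at the start within about 0.8 rad of the world's axes. Grasp it by the grip: 30 mm (x) by 26 mm (y), centred on x = y = 0, from 44 to 86 mm above the underside. In use its y lies along the rack's y, thick leg towards the fixed dividers.
- mat_center (a point): Centre of the top face of the white plastic mat, 140 x 140 x 4 mm, fixed on the shelf, on which the spacer stands at the start; its top is 4 mm above the shelf.
- spacer: The spacer, 0.1 to 0.16 kg, read at its grip; origin below it, level with the underside. The yellow upside-down U under it is clamped up to 7 mm off-centre in y, either way, which no pose reading shows. From the U's own middle: thick leg y = -27.5 to -13.5, thin hook leg 20.5 to 27.5 mm, 34 mm in x, 36 mm high, open slot between, bridge 8 mm thick. Thick leg's outer to hook's inner face: 48 mm.
- fixed_end: The last fixed divider; origin at the centre of its underside, 40 mm below its top, same axes.
- rack: The rack: wood base board 130 x 300 x 10 mm with three fixed dividers 48 mm apart (36 mm gaps) and two blue sliding ones; origin under the board's centre, axes as above, turned up to about 0.3 rad. A 5 mm high steel bar closes the +y end of the row.
- mug: White ceramic mug, 80 mm across, 95 mm high, origin at the centre of its underside; leave alone.
- housing: Black camera housing, 105 mm wide, 75 mm high, with grey lens port towards its -x and a red press button on top; origin at the centre of its underside; leave alone.
- clip: Orange hard plastic float clip, 45 x 90 x 32 mm, origin at the centre of its underside; leave alone.
- carabiner: Stainless carabiner lying flat, about 56 x 100 x 10 mm, origin at the centre of its underside; leave alone.
Not all that is in view belongs to the job. Of the things shaped like the spacer, the yellow one is meant. Of the things shaped like the part that bears mat_center, the white one is meant.

How it is judged (in metres and radians):
On the way, in this order (a step that is already met when the one before it is completed fails the run):
1. the held spacer, hooked on the first blue divider, rests with its thick leg against the last fixed divider (both contacts over 1 N for 0.2 s) (contact force between spacer and fixed_end above 1 N and contact force between spacer and slider_one above 1 N and contact force between spacer and the fingers above 2 N), for 0.2 s.
2. the held spacer, hooked on the second blue divider, rests with its thick leg against the first (both contacts over 1 N for 0.2 s) (contact force between spacer and slider_one above 1 N and contact force between spacer and slider_two above 1 N and contact force between spacer and the fingers above 2 N), for 0.2 s.
At the end, for the whole second after the job is handed in: Both blue dividers stand 48 mm (within 1.5 mm) beyond their neighbour, centre to centre, so that both gaps are 36 mm like those of the fixed dividers; the spacer stands released, upright (within 0.1 rad) and at rest on the white plastic mat, its centre within 70 mm of the mat's (y of slider_one_top in the frame of fixed_end_top between 0.0465 and 0.0495 m and y of slider_two_top in the frame of slider_one_top between 0.0465 and 0.0495 m and horizontal distance between spacer_center and mat_center below 0.07 m and angle between spacer's own z axis and vertical below 0.1 rad and z of spacer_center in the frame of mat_center below 0.046 m and linear speed of spacer below 0.02 m/s); the robot touches nothing.
It fails at once if the spacer is forced against the last fixed divider with more than 12 N (contact force between spacer and fixed_end above 12 N).
It fails at once if the spacer is forced against the rack and its dividers with more than 25 N in all (contact force between spacer and rack above 25 N).
It fails at once if the mug, camera housing, float clip or carabiner is moved by more than 15 mm (distance of any of mug, housing, clip, carabiner from where it was at the start of the episode above 0.015 m).
It also fails if it takes over 72 s, if anything falls off the work surface, if the arm or the gripper's body presses on something with over 40 N, if the wrist force passes 120 N, or if a joint passes its speed limit or range.

## Working session

There is one attempt and no reset: what is moved stays moved. The work goes in short steps, Python scripts to look and compute and a tool call to move; the robot and the scene stay as the last step left them, time stands still between calls to the robot, and variables do not carry over. Pictures are saved under pics/ and viewed, and the job is handed in when it is done.

Besides the shell and the picture viewer there is one more tool, called after ">>>" as name([rows], argument=value, ...), one row to a line, values as JSON. move_arm: Moves the arm, as the interface text tells. Its arguments: {"type":"object","properties":{"series":{"type":"array","items":{"type":"array","items":{"type":"number"}}}},"required":["series"]}

```bash
mkdir -p pics; python3 - <<'E'
from plant import r
import cv2,numpy as np
o=r.get_obs(); print(o)
for n in ("scene","top","wrist"):
    c=r.calibration(n); print(n,c)
    p,d=r.read_camera(n); cv2.imwrite(f"pics/{n}0.png",p); np.save(f"pics/{n}0.npy",d); print((d>0).mean())
print(r.get_obs()['time'])
E
```

```text
{'time': 0.0, 'joint_positions': array([ 5.64948052e+01,  8.64927254e+00,  8.23909079e+01, -9.16941637e-04,
        8.90260902e+01, -7.67745837e+00]), 'joint_vel': array([ 0.03598454,  0.01949995,  0.04441469, -0.07480923,  0.03803883,
        0.03316267]), 'joint_torque': array([ 2.83446847e-03, -7.13048530e+01, -5.70881689e+01,  2.32246166e-04,
        8.55942839e-03, -5.34658739e-05]), 'position': array([0.25039042, 0.51734168, 0.21761038]), 'tcp_rot': array([ 173.1151228 ,   89.93372298, -122.71259751]), 'ft_force': array([ 0.59967814, -0.05418846,  0.50437263]), 'wrist_torque': array([-0.04088025, -0.02527751,  0.03000141]), 'width': 0.08525994986473864}
scene {'fovy': 49.4657978291925, 'cx': 320.64811805214737, 'cy': 236.02292520421452, 'R': array([[ 0.18219158,  0.98321718,  0.00949774],
       [ 0.82394307, -0.14739228, -0.54716846],
       [-0.53658554,  0.10751508, -0.83696862]]), 't': array([-0.16558315, -0.42220834,  1.60003826])}
0.9961067708333333
top {'fovy': 53.15260195662507, 'cx': 319.21531563637967, 'cy': 249.6070577175904, 'R': array([[ 0.01245361, -0.99929817,  0.035328  ],
       [-0.98435289, -0.01846253, -0.17523848],
       [ 0.17576774, -0.03259287, -0.98389197]]), 't': array([0.01666422, 0.58737213, 0.97711134])}
0.9959928385416666
wrist {'fovy': 71.24392537233727, 'cx': 324.193209346671, 'cy': 237.39985951119505, 'hand_eye': array([[-7.55940339e-05, -2.65797924e-01,  9.64028764e-01,
        -1.56383977e-01],
       [-1.87153169e-04, -9.64028746e-01, -2.65797933e-01,
         6.65098630e-02],
       [ 9.99999980e-01, -2.00513776e-04,  2.31298979e-05,
        -3.72935077e-04],
       [ 0.00000000e+00,  0.00000000e+00,  0.00000000e+00,
         1.00000000e+00]])}
0.9941731770833333
0.15
```

View pics/scene0.png

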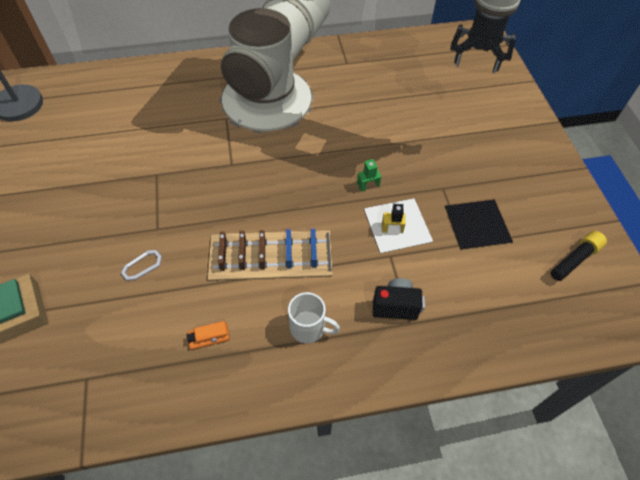

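View pics/top0.png

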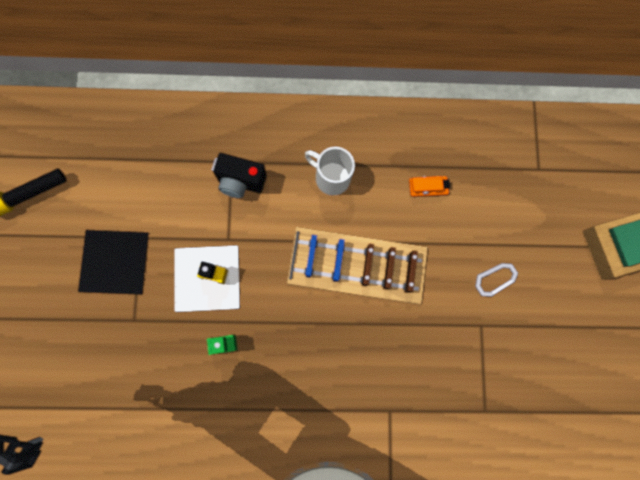

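View pics/wrist0.png

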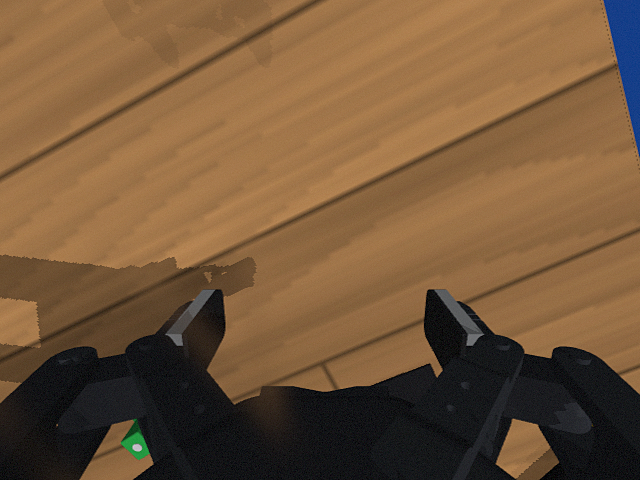

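```bash
cat > h.py <<'E'
import numpy as np,cv2
from scipy.spatial.transform import Rotation as Ro
from plant import r
def cal(n,obs=None):
    c=r.calibration(n); f=240/np.tan(np.radians(c['fovy'])/2)
    if n=='wrist':
        T=np.eye(4);T[:3,:3]=Ro.from_euler('xyz',obs['tcp_rot'],degrees=True).as_matrix();T[:3,3]=obs['position']
        W=T@c['hand_eye']; Rc=W[:3,:3].T; t=-Rc@W[:3,3]
    else: Rc,t=c['R'],c['t']
    return f,c['cx'],c['cy'],Rc,t
def pts(d,C):
    f,cx,cy,R,t=C
    v,u=np.mgrid[:480,:640]; P=np.stack([(u-cx)/f*d,(v-cy)/f*d,d],-1)
    return (P-t)@R
def ray(px,z,C):
    f,cx,cy,R,t=C; px=np.atleast_2d(px).astype(float)
    D=np.c_[(px[:,0]-cx)/f,(px[:,1]-cy)/f,np.ones(len(px))]@R; o=-R.T@t
    return o+D*((z-o[2])/D[:,2])[:,None]
def proj(X,C):
    f,cx,cy,R,t=C; p=np.atleast_2d(X)@R.T+t
    return np.c_[f*p[:,0]/p[:,2]+cx,f*p[:,1]/p[:,2]+cy]
E
python3 - <<'E'
from h import *
for n in('top','scene'):
    C=cal(n);p=cv2.imread(f'pics/{n}0.png');d=np.load(f'pics/{n}0.npy');P=pts(d,C)
    hsv=cv2.cvtColor(p,cv2.COLOR_BGR2HSV)
    for nm,lo,hi in (('yellow',(22,120,100),(35,255,255)),('white',(0,0,180),(180,40,255)),('blue',(105,120,60),(125,255,255))):
        m=cv2.inRange(hsv,lo,hi)
        k,L,S,ce=cv2.connectedComponentsWithStats(m)
        for i in range(1,k):
            if S[i,4]>25:
                q=P[L==i]; print(n,nm,ce[i].round(1),S[i,4],np.median(q,0).round(4),q[:,2].min().round(3),q[:,2].max().round(3))
p=cv2.imread('pics/top0.png');s=cv2.imread('pics/scene0.png')
a=cv2.resize(p[230:330,160:300],None,fx=5,fy=5,interpolation=2)
cv2.imwrite('pics/crop1.png',a)
cv2.imwrite('pics/crop2.png',cv2.resize(s[190:290,350:450],None,fx=5,fy=5,interpolation=2))
E
```

```text
top yellow [  2.8 206.8] 94 [0.6698 0.7106 0.036 ] 0.021 0.049
top yellow [216.7 274.7] 189 [0.5277 0.2392 0.047 ] 0.019 1.064
top white [139.4  78.7] 261 [ 1.4201  0.7407 -0.7509] -0.763 -0.738
top white [205.   83.4] 694 [ 1.4058  0.4629 -0.7506] -0.764 1.064
top white [352.   87.3] 247 [ 1.4089 -0.1273 -0.7501] -0.764 -0.736
top white [386.7  88. ] 212 [ 1.4113 -0.2756 -0.7502] -0.762 1.064
top white [560.3  91.1] 220 [ 1.4191 -0.9931 -0.7494] -0.761 1.064
top white [616.4  96.1] 444 [ 1.402  -1.2426 -0.7493] -0.766 1.064
top white [331.5 165.2] 445 [0.7773 0.0018 0.0881] -0.007 0.099
top white [303.2 241.8] 31 [0.6113 0.0609 0.0102] 0.005 0.014
top white [204.1 279.3] 3376 [0.5148 0.2811 0.0027] -0.006 1.064
top white [330.1 246.1] 33 [6.028e-01 6.000e-04 1.100e-02] 0.003 0.015
top white [357.8 250.3] 36 [ 0.595  -0.0623  0.0102] 0.006 0.013
top white [496.4 279.4] 308 [ 0.5325 -0.3753  0.0086] -0.002 1.064
top white [299.1 270. ] 32 [0.5477 0.0686 0.0104] 0.006 1.064
top white [325.8 274.1] 33 [0.5396 0.0086 0.0105] 0.007 0.014
top white [353.6 278.4] 39 [ 0.5317 -0.053   0.0106
[... 636 characters left out ...]
5273 -0.0528  0.0098] 0.006 0.014
scene white [140.5 264. ] 202 [ 0.5331 -0.3771  0.0092] -0.005 1.11
scene white [271.7 264. ] 29 [ 0.5917 -0.062   0.0108] 0.008 0.016
scene white [297.3 263.2] 26 [ 0.5996 -0.001   0.0098] 0.005 0.013
scene white [311.3 312.5] 339 [0.7587 0.0101 0.0903] -0.004 1.11
scene white [327.  329.3] 31 [0.7876 0.036  0.0256] -0.006 0.032
scene blue [453.7  10.1] 806 [-0.6095  0.8486 -0.1921] -0.373 1.11
scene blue [580.1  51.1] 12522 [-0.3733  1.3608 -0.2691] -0.675 1.11
scene blue [617.4 194.1] 2195 [ 0.2486  1.2631 -0.441 ] -0.741 1.11
scene blue [313.2 247.5] 141 [0.5859 0.0408 0.0494] 0.018 0.054
scene blue [288.3 248.3] 147 [ 0.5772 -0.0179  0.0497] 0.024 0.055
```

View pics/crop1.png

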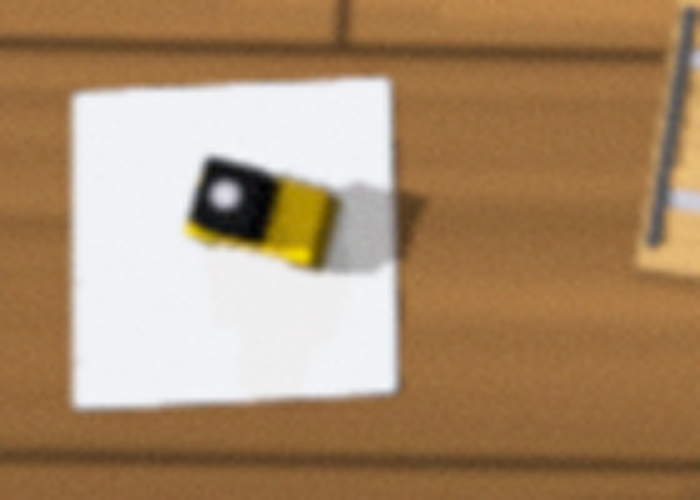

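View pics/crop2.png

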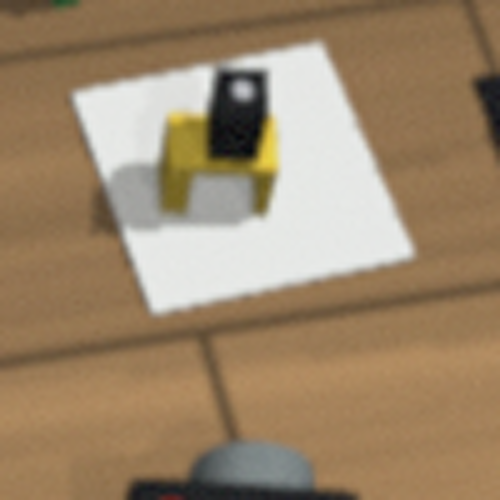

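```bash
cat >> h.py <<'E'
def Rdown(zyaw):
    # tool x down, tool z horizontal at world angle zyaw (deg)
    a=np.radians(zyaw); x=np.array([0,0,-1.]); z=np.array([np.cos(a),np.sin(a),0]); return np.c_[x,np.cross(z,x),z]
def plan(pos,zyaw,obs=None):
    o=obs or r.get_obs(); R=Ro.from_euler('xyz',o['tcp_rot'],degrees=True).as_matrix()
    s=R.T@(np.array(pos)-o['position']); w=Ro.from_matrix(R.T@Rdown(zyaw)).as_rotvec(degrees=True)
    return s.round(4),w.round(2)
def zy(o):
    R=Ro.from_euler('xyz',o['tcp_rot'],degrees=True).as_matrix(); return R
E
python3 - <<'E'
from h import *
o=r.get_obs();R=zy(o);print(R.round(3),np.degrees(np.arctan2(R[1,2],R[0,2])))
C=cal('top');p=cv2.imread('pics/top0.png');d=np.load('pics/top0.npy');P=pts(d,C);P[d>1.3]=0
m=(P[...,2]>0.075)&(P[...,0]>0.45)&(P[...,0]<.62)&(P[...,1]>.15)&(P[...,1]<.32)&(P[...,2]<.1)
print(m.sum(),P[m].mean(0),np.argwhere(m).mean(0))
hsv=cv2.cvtColor(p,cv2.COLOR_BGR2HSV);w=cv2.inRange(hsv,(0,0,150),(180,50,255));w[:225]=0;w[325:]=0;w[:,:165]=0;w[:,250:]=0
c=max(cv2.findContours(w,0,2)[0],key=cv2.contourArea);b=cv2.boxPoints(cv2.minAreaRect(c));X=ray(b,.004,C);print('mat',X.mean(0),np.linalg.norm(X-np.roll(X,1,0),axis=1),X)
for yaw in (-100,-10,80,170,260): print(yaw,plan((0.54,0.24,0.19),yaw,o))
E
```

```text
[[-0.    -0.9    0.436]
 [-0.001  0.436  0.9  ]
 [-1.     0.    -0.001]] 64.17167178504613
208 [0.53624692 0.25797185 0.08792856] [268.94230769 205.54326923]
mat [0.52785939 0.27289257 0.004     ] [0.14362977 0.14485869 0.14429175 0.14152074] [[0.5962742  0.35095155 0.004     ]
 [0.60294238 0.20624642 0.004     ]
 [0.45898125 0.19648404 0.004     ]
 [0.45323973 0.33788827 0.004     ]]
-100 (array([ 0.0278, -0.3815, -0.1235]), array([ 1.6417e+02, -2.0000e-02,  7.0000e-02]))
-10 (array([ 0.0278, -0.3815, -0.1235]), array([ 7.417e+01, -5.000e-02,  3.000e-02]))
80 (array([ 0.0278, -0.3815, -0.1235]), array([-1.583e+01, -5.000e-02, -1.000e-02]))
170 (array([ 0.0278, -0.3815, -0.1235]), array([-1.0583e+02, -3.0000e-02, -5.0000e-02]))
260 (array([ 0.0278, -0.3815, -0.1235]), array([ 1.6417e+02, -2.0000e-02,  7.0000e-02]))
```

>>> move_arm([
  [0, -0.035, -0.011, -2, 0, 0, 1],
  [0.003, -0.07, -0.023, -4, 0, 0, 1],
  [0.006, -0.105, -0.034, -6, 0, 0, 1],
  [0.01, -0.14, -0.045, -8, 0, 0, 1],
  [0.013, -0.175, -0.057, -10, 0, 0, 1],
  [0.016, -0.21, -0.068, -11, 0, 0, 1],
  [0.02, -0.245, -0.08, -12, 0, 0, 1],
  [0.024, -0.28, -0.09, -13, 0, 0, 1],
  [0.028, -0.315, -0.1, -14, 0, 0, 1],
  [0.028, -0.35, -0.11, -15, 0, 0, 1],
  [0.028, -0.38, -0.115, -16, 0, 0, 1],
  [0.028, -0.38, -0.115, -16, 0, 0, 1],
])

```text
time: 1.15
position: [0.5457, 0.2447, 0.1889]
tcp_rot: [171.1, 89.9, -108.9]
ft_force: [-0.4, 0.8, -0.2]
width: 0.0857
```

```bash
python3 - <<'E'
from h import *
o=r.get_obs();print(o['time'],o['position'],o['joint_vel'].round(2),o['ft_force'])
p,d=r.read_camera('wrist');cv2.imwrite('pics/w1.png',p);np.save('pics/w1.npy',d);np.save('pics/w1o.npy',o,allow_pickle=True)
E
```

```text
1.15 [0.54568795 0.24471314 0.18890551] [ 3.7  -2.08  2.75  1.19  0.52  5.57] [-0.39068652  0.79578946 -0.22742931]
```

View pics/w1.png

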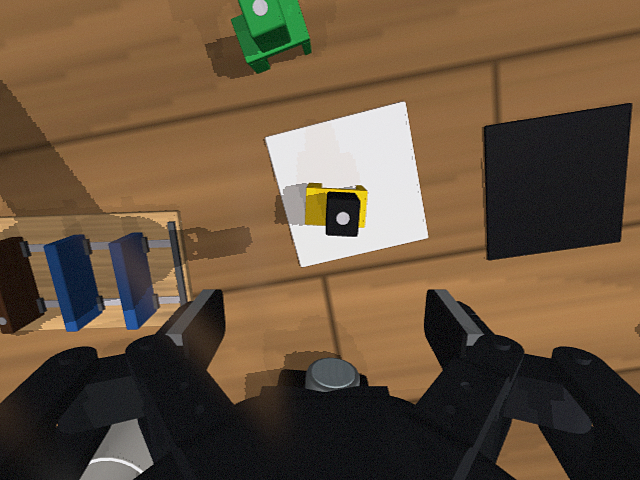

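```bash
python3 - <<'E'
from h import *
o=r.get_obs();p,d=r.read_camera('wrist');cv2.imwrite('pics/w2.png',p);np.save('pics/w2.npy',d)
print(o['joint_vel'].round(2))
C=cal('wrist',o);P=pts(d,C)
box=(P[...,0]>.46)&(P[...,0]<.62)&(P[...,1]>.18)&(P[...,1]<.34)
hsv=cv2.cvtColor(p,cv2.COLOR_BGR2HSV)
def rep(n,m,z):
    m=cv2.morphologyEx(m.astype(np.uint8),cv2.MORPH_OPEN,np.ones((3,3)))
    k,L,S,ce=cv2.connectedComponentsWithStats(m);i=1+np.argmax(S[1:,4]);m=(L==i)
    zz=np.median(P[m][:,2])
    c=cv2.findContours(m.astype(np.uint8),0,2)[0][0];X=ray(c[:,0,:],z,C)[:,:2].astype(np.float32)
    R=cv2.minAreaRect((X*1000).astype(np.float32));print(n,S[i,4],ce[i].round(1),'z',zz.round(4),R);return cv2.boxPoints(R)
g=rep('grip',box&(P[...,2]>.082)&(P[...,2]<.1),.09)
mm=box&(P[...,2]>.042)&(P[...,2]<.053);u=rep('bridge',mm,.048);print(g,u)
rep('mat',box&(hsv[...,1]<60)&(hsv[...,2]>120)&(P[...,2]<.012),.004)
vis=cv2.resize(p[150:280,250:440],None,fx=4,fy=4);cv2.imwrite('pics/w2c.png',vis)
E
```

```text
[ 2.83 -1.75  1.62  0.69  0.27  2.28]
grip 1269 [340.8 219. ] z 0.0906 ((535.3032836914062, 260.36175537109375), (25.897136688232422, 30.728958129882812), 77.19632720947266)
bridge 1165 [327.8 206.9] z 0.0486 ((534.6544799804688, 256.453369140625), (54.8863410949707, 34.40357208251953), 77.6603012084961)
[[517.4513  251.14009]
 [547.41614 244.33022]
 [553.1553  269.58344]
 [523.1904  276.3933 ]] [[511.9853  233.32034]
 [545.59406 225.96805]
 [557.32367 279.5864 ]
 [523.7149  286.9387 ]]
mat 15182 [348.2 183.6] z 0.0047 ((527.173828125, 272.73974609375), (139.2986602783203, 139.51052856445312), 3.538287401199341)
```

View pics/w2c.png

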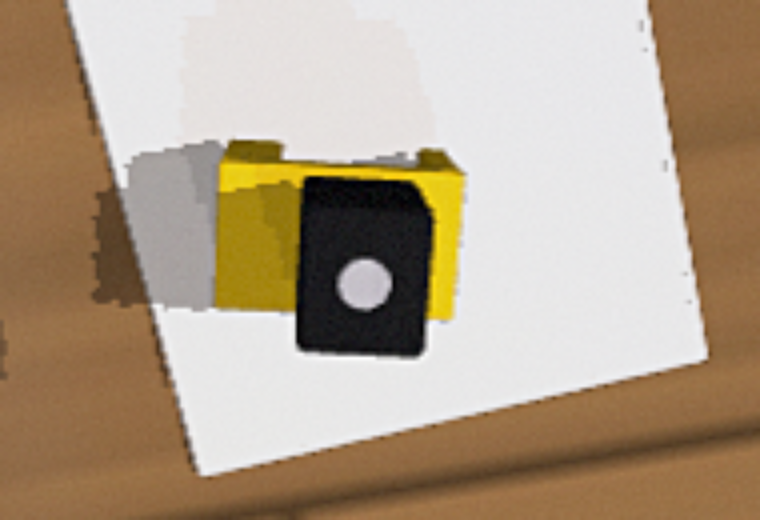

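```bash
python3 - <<'E'
from h import *
o=r.get_obs();R=zy(o);print(o['time'],o['position'],np.degrees(np.arctan2(R[1,2],R[0,2])))
print(plan((.5353,.2604,.066),77.4))
E
```

```text
1.25 [0.54279991 0.2474921  0.18912304] 80.05733147458281
(array([0.1231, 0.0094, 0.0116]), array([ 2.66, -0.07, -0.08]))
```

>>> move_arm([
  [0.02, 0.005, 0.006, 1.5, 0, 0, 1],
  [0.04, 0.0094, 0.0116, 2.66, 0, 0, 1],
  [0.06, 0.0094, 0.0116, 2.66, 0, 0, 1],
  [0.08, 0.0094, 0.0116, 2.66, 0, 0, 1],
  [0.1, 0.0094, 0.0116, 2.66, 0, 0, 1],
  [0.115, 0.0094, 0.0116, 2.66, 0, 0, 1],
  [0.1231, 0.0094, 0.0116, 2.66, 0, 0, 1],
  [0.1231, 0.0094, 0.0116, 2.66, 0, 0, 1],
  [0.1231, 0.0094, 0.0116, 2.66, 0, 0, 1],
  [0.1231, 0.0094, 0.0116, 2.66, 0, 0, 1],
])

```text
time: 2.08
position: [0.5356, 0.2609, 0.0673]
tcp_rot: [163.8, 90.0, -118.8]
ft_force: [0.1, -0.1, 0.1]
width: 0.0853
```

```bash
python3 - <<'E'
from h import *
print(plan((.5353,.2604,.066),77.4))
p,d=r.read_camera('wrist');cv2.imwrite('pics/w3.png',p)
E
```

```text
(array([ 0.0013,  0.0002, -0.0005]), array([ 0.02, -0.03, -0.01]))
```

View pics/w3.png

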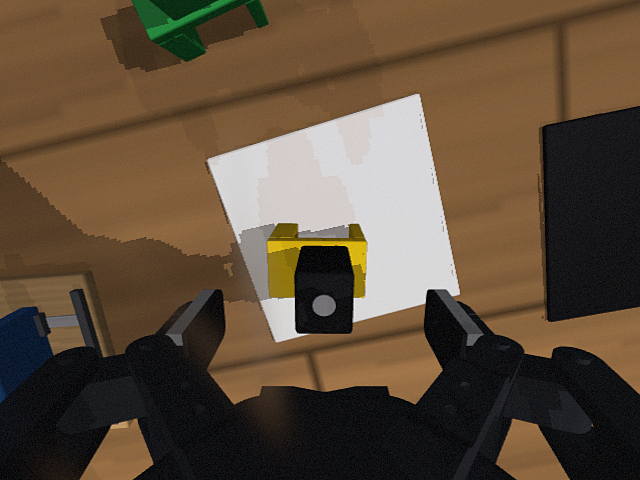

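>>> move_arm([
  [0.0, 0, -0.0005, 0, 0, 0, -0.2],
  [0.0, 0, -0.0005, 0, 0, 0, -0.6],
  [0.0, 0, -0.0005, 0, 0, 0, -1],
  [0.0, 0, -0.0005, 0, 0, 0, -1],
  [0.0, 0, -0.0005, 0, 0, 0, -1],
  [0.0, 0, -0.0005, 0, 0, 0, -1],
  [0.0, 0, -0.0005, 0, 0, 0, -1],
  [0.0, 0, -0.0005, 0, 0, 0, -1],
])

```text
time: 2.8
position: [0.5358, 0.2604, 0.0676]
tcp_rot: [-103.2, 90.0, -25.8]
ft_force: [-0.3, 0.0, 5.3]
width: 0.0244
```

```bash
python3 - <<'E'
from h import *
o=r.get_obs();print(o['time'],o['position'],o['ft_force'],o['width'])
p,d=r.read_camera('wrist');cv2.imwrite('pics/w4.png',p)
E
```

```text
2.8 [0.53579554 0.26037589 0.06762158] [-0.33728406  0.00884813  5.29978093] 0.02437024785659933
```

View pics/w4.png

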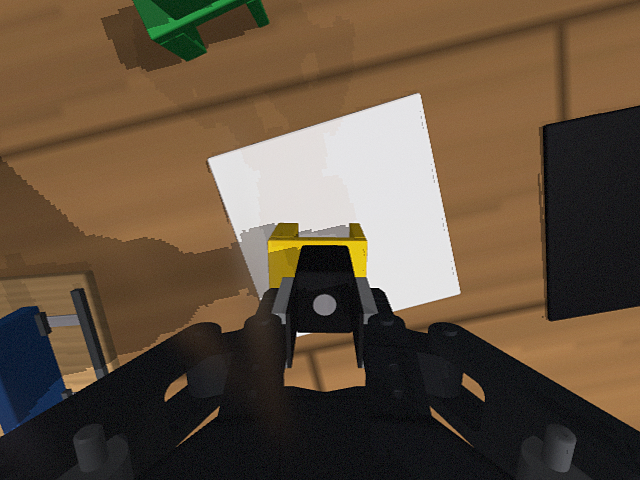

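>>> move_arm([
  [-0.02, 0, 0, 0, 0, 0, -1],
  [-0.05, 0, 0, 0, 0, 0, -1],
  [-0.09, 0, 0, 0, 0, 0, -1],
  [-0.13, 0, 0, 0, 0, 0, -1],
  [-0.16, 0, 0, 0, 0, 0, -1],
  [-0.18, 0, 0, 0, 0, 0, -1],
  [-0.185, 0, 0, 0, 0, 0, -1],
  [-0.185, 0, 0, 0, 0, 0, -1],
])

```text
time: 3.52
position: [0.536, 0.2605, 0.2536]
tcp_rot: [-68.2, 89.9, 9.2]
ft_force: [0.8, -0.2, -1.9]
width: 0.0242
```

```bash
python3 - <<'E'
from h import *
o=r.get_obs();print(o['time'],o['position'],o['ft_force'],o['width'])
print(plan((.63,.04,.25),81))
E
```

```text
3.5167 [0.53604656 0.26052264 0.25360417] [ 0.76604407 -0.2179989  -1.86093913] 0.024185343649556303
(array([ 0.0037, -0.1398, -0.1947]), array([-3.59,  0.04,  0.12]))
```

>>> move_arm([
  [0, -0.018, -0.025, 0, 0, 0, -1],
  [0, -0.036, -0.05, -1, 0, 0, -1],
  [0, -0.055, -0.077, -2, 0, 0, -1],
  [0, -0.075, -0.105, -3, 0, 0, -1],
  [0, -0.095, -0.133, -3.5, 0, 0, -1],
  [0, -0.115, -0.16, -3.5, 0, 0, -1],
  [0, -0.13, -0.182, -3.5, 0, 0, -1],
  [0.0, -0.14, -0.195, -3.5, 0, 0, -1],
  [0.0, -0.14, -0.195, -3.5, 0, 0, -1],
  [0.0, -0.14, -0.195, -3.5, 0, 0, -1],
])

```text
time: 4.35
position: [0.63, 0.0394, 0.252]
tcp_rot: [25.7, 90.0, 106.5]
ft_force: [0.3, 1.2, -1.4]
width: 0.0244
```

```bash
python3 - <<'E'
from h import *
o=r.get_obs();p,d=r.read_camera('wrist');cv2.imwrite('pics/w5.png',p);np.save('pics/w5.npy',d);import pickle;pickle.dump(o,open('pics/w5.pkl','wb'))
print(o['time'],o['position'],o['joint_vel'].round(1))
E
```

```text
4.35 [0.62997261 0.03935146 0.25199868] [ 1.8 -1.   0.   0.3  0.1  0.4]
```

View pics/w5.png

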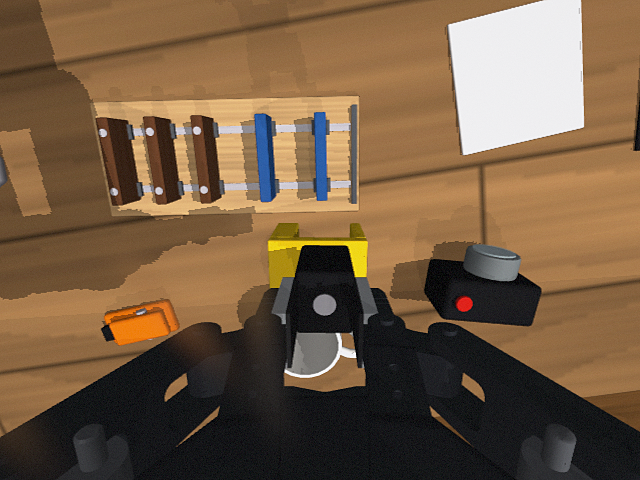

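```bash
cat > rack.py <<'E'
from h import *
def rack(p,d,C,verbose=1):
    P=pts(d,C); box=(P[...,0]>.45)&(P[...,0]<.68)&(P[...,1]>-.25)&(P[...,1]<.11)&(P[...,2]>.044)&(P[...,2]<.056)
    m=box.astype(np.uint8)
    m=cv2.morphologyEx(m,cv2.MORPH_OPEN,np.ones((3,3)))
    k,L,S,ce=cv2.connectedComponentsWithStats(m); out=[]
    for i in range(1,k):
        if S[i,4]<200: continue
        mi=(L==i).astype(np.uint8); c=cv2.findContours(mi,0,cv2.CHAIN_APPROX_NONE)[0][0]
        X=(ray(c[:,0,:],.05,C)[:,:2]*1000).astype(np.float32); R=cv2.minAreaRect(X)
        b=cv2.boxPoints(R); e=[b[1]-b[0],b[2]-b[1]]; e=e[np.argmax([np.linalg.norm(x) for x in e])]
        a=np.degrees(np.arctan2(e[1],e[0]))%180; a=a-180 if a>90 else a
        # median-based centre
        q=P[L==i]*1000
        out.append((R[0],R[1],a,np.median(q[:,2]),S[i,4],ce[i],q.mean(0)[:2]))
    return sorted(out,key=lambda t:t[0][1])
E
python3 - <<'E'
from rack import *
import pickle
p=cv2.imread('pics/w5.png');d=np.load('pics/w5.npy');o=pickle.load(open('pics/w5.pkl','rb'));C=cal('wrist',o)
O=rack(p,d,C)
for t in O: print(np.round(t[0],1),np.round(t[1],1),round(t[2],2),round(float(t[3]),1),t[4],t[5].round(1),t[6].round(1))
R=zy(o); T=(pts(d,C)-o['position'])@R
hsv=cv2.cvtColor(p,cv2.COLOR_BGR2HSV);v,u=np.mgrid[:480,:640]
m=(hsv[...,0]>22)&(hsv[...,0]<35)&(hsv[...,1]>120)&(d<.35)&(u>250)&(u<390)&(v>210)&(v<320)
q=T[m];print('yellow tool x pct',np.percentile(q[:,0],[5,25,50,75,95]).round(4))
b=m&(abs(T[...,0]-np.percentile(q[:,0],30))<.006);q=T[b];print(b.sum(),q.min(0).round(4),q.max(0).round(4),np.percentile(q,[2,98],axis=0).round(4))
E
```

```text
[ 546.3 -173. ] [15.8 89. ] -7.79 50.4 1276 [110.6 160.8] [ 544.7 -173.1]
[ 552.5 -126. ] [14.6 89.7] -7.73 50.5 1194 [156.1 159.8] [ 551.3 -125.9]
[559.  -78.8] [13.8 89.7] -7.81 50.5 1145 [201.6 158.2] [557.2 -78.6]
[567.8 -15.2] [12.9 88.5] -7.83 50.6 1066 [263.2 157. ] [566.2 -15. ]
[575.8  44. ] [12.  89.3] -7.83 50.6 1018 [320.7 155.5] [574.3  44.2]
yellow tool x pct [0.0178 0.0187 0.0193 0.0209 0.05  ]
2271 [ 0.0141 -0.0112 -0.0318] [0.0247 0.0172 0.0229] [[ 0.0174 -0.0084 -0.0311]
 [ 0.0236  0.0168  0.0221]]
```

```bash
python3 - <<'E'
from h import *
print(plan((.5677,-.0162,.125),82.2))
E
```

```text
(array([ 0.1274,  0.0524, -0.0656]), array([-1.3 ,  0.05,  0.01]))
```

>>> move_arm([
  [0, 0.018, -0.022, -1, 0, 0, -1],
  [0, 0.036, -0.044, -1.3, 0, 0, -1],
  [0.02, 0.0524, -0.0656, -1.3, 0, 0, -1],
  [0.05, 0.0524, -0.0656, -1.3, 0, 0, -1],
  [0.08, 0.0524, -0.0656, -1.3, 0, 0, -1],
  [0.11, 0.0524, -0.0656, -1.3, 0, 0, -1],
  [0.1274, 0.0524, -0.0656, -1.3, 0, 0, -1],
  [0.1274, 0.0524, -0.0656, -1.3, 0, 0, -1],
  [0.1274, 0.0524, -0.0656, -1.3, 0, 0, -1],
  [0.1274, 0.0524, -0.0656, -1.3, 0, 0, -1],
  [0.1274, 0.0524, -0.0656, -1.3, 0, 0, -1],
])

```text
time: 5.32
position: [0.5685, -0.0159, 0.1267]
tcp_rot: [-72.8, 89.8, 9.4]
ft_force: [-0.1, 0.2, -1.5]
width: 0.0237
```

```bash
python3 - <<'E'
from h import *
print(plan((.5677,-.0162,.082),82.2)); o=r.get_obs(); print(o['ft_force'])
p,d=r.read_camera('wrist');cv2.imwrite('pics/w6.png',p)
p,d=r.read_camera('scene');cv2.imwrite('pics/s6.png',cv2.resize(p[170:320,190:390],None,fx=4,fy=4))
E
```

```text
(array([ 0.0447,  0.0008, -0.0004]), array([0.03, 0.05, 0.16]))
[-0.06232347  0.23482103 -1.4927646 ]
```

View pics/w6.png

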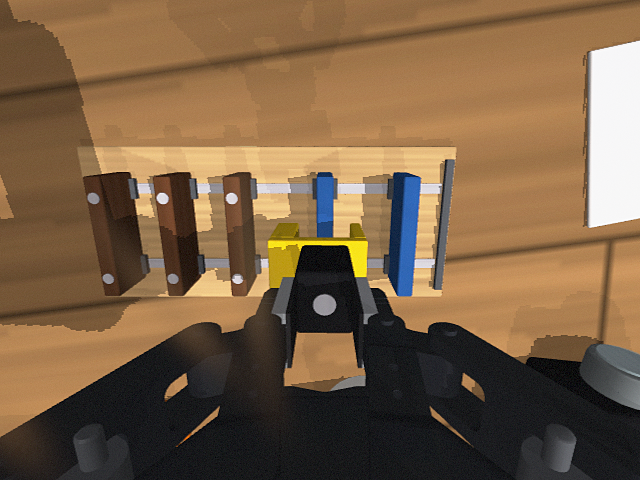

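View pics/s6.png

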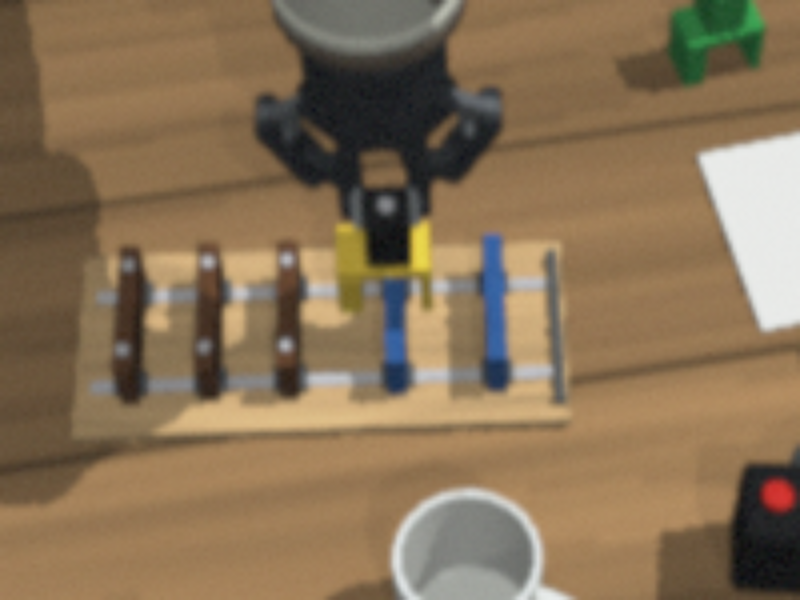

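>>> move_arm([
  [0.008, 0.0008, -0.0004, 0, 0, 0, -1],
  [0.016, 0.0008, -0.0004, 0, 0, 0, -1],
  [0.024, 0.0008, -0.0004, 0, 0, 0, -1],
  [0.032, 0.0008, -0.0004, 0, 0, 0, -1],
  [0.04, 0.0008, -0.0004, 0, 0, 0, -1],
  [0.0435, 0.0008, -0.0004, 0, 0, 0, -1],
  [0.0445, 0.0008, -0.0004, 0, 0, 0, -1],
  [0.0445, 0.0008, -0.0004, 0, 0, 0, -1],
  [0.0445, 0.0008, -0.0004, 0, 0, 0, -1],
])

```text
time: 6.17
position: [0.5677, -0.0164, 0.0821]
tcp_rot: [-72.5, 89.8, 9.7]
ft_force: [-0.4, 0.1, -1.6]
width: 0.0239
```

```bash
cat > st.py <<'E'
from h import *
o=r.get_obs();u=np.array([np.cos(np.radians(82.2)),np.sin(np.radians(82.2))]);R=zy(o)
n=np.array([u[1],-u[0]])
f=o['ft_force']
print('t',round(o['time'],2),'row y rel fixed mm',((o['position'][:2]*1000-[559.0,-78.8])@u).round(2),'x',((o['position'][:2]*1000-[559.0,-78.8])@n).round(2),'z',(o['position'][2]*1000).round(2),'Fy',(f[:2]@u).round(2),'Fx',(f[:2]@n).round(2),'Fz',f[2].round(2),'yaw',np.degrees(np.arctan2(R[1,2],R[0,2])).round(2),'M',o['wrist_torque'].round(2),'down',R[:,0].round(4))
E
python3 st.py
```

```text
t 6.17 row y rel fixed mm 62.99 x 0.18 z 82.05 Fy 0.08 Fx -0.41 Fz -1.59 yaw 82.21 M [0.04 0.04 0.02] down [ 2.7e-03  5.0e-04 -1.0e+00]
```

>>> move_arm([
  [0, 0, -0.002, 0, 0, 0, -1],
  [0, 0, -0.004, 0, 0, 0, -1],
  [0, 0, -0.006, 0, 0, 0, -1],
  [0, 0, -0.0075, 0, 0, 0, -1],
  [0, 0, -0.009, 0, 0, 0, -1],
  [0, 0, -0.0105, 0, 0, 0, -1],
  [0, 0, -0.012, 0, 0, 0, -1],
  [0, 0, -0.0135, 0, 0, 0, -1],
  [0, 0, -0.015, 0, 0, 0, -1],
  [0, 0, -0.016, 0, 0, 0, -1],
  [0, 0, -0.017, 0, 0, 0, -1],
  [0, 0, -0.018, 0, 0, 0, -1],
])

```text
time: 7.17
position: [0.5653, -0.034, 0.082]
tcp_rot: [-61.5, 89.8, 20.8]
ft_force: [1.1, 5.4, -2.0]
width: 0.0241
```

```bash
python3 st.py
```

```text
t 7.17 row y rel fixed mm 45.26 x 0.17 z 82.04 Fy 5.54 Fx 0.33 Fz -1.98 yaw 82.22 M [ 1.12 -0.22  0.07] down [ 0.0028  0.001  -1.    ]
```

>>> move_arm([
  [0, 0, -0.0005, 0, 0, 0, -1],
  [0, 0, -0.001, 0, 0, 0, -1],
  [0, 0, -0.0015, 0, 0, 0, -1],
  [0, 0, -0.002, 0, 0, 0, -1],
  [0, 0, -0.0025, 0, 0, 0, -1],
  [0, 0, -0.003, 0, 0, 0, -1],
  [0, 0, -0.0035, 0, 0, 0, -1],
  [0, 0, -0.004, 0, 0, 0, -1],
  [0, 0, -0.0045, 0, 0, 0, -1],
  [0, 0, -0.005, 0, 0, 0, -1],
])

```text
time: 8.0
position: [0.5647, -0.0387, 0.082]
tcp_rot: [-55.1, 89.8, 27.1]
ft_force: [0.8, 4.8, -1.2]
width: 0.0239
```

```bash
python3 st.py;  python3 - <<'E'
from h import *
p,d=r.read_camera('wrist');cv2.imwrite('pics/w7.png',p)
E
```

```text
t 8.0 row y rel fixed mm 40.45 x 0.17 z 82.04 Fy 4.88 Fx 0.14 Fz -1.17 yaw 82.23 M [ 1.12 -0.18  0.04] down [ 0.0029  0.0015 -1.    ]
```

View pics/w7.png

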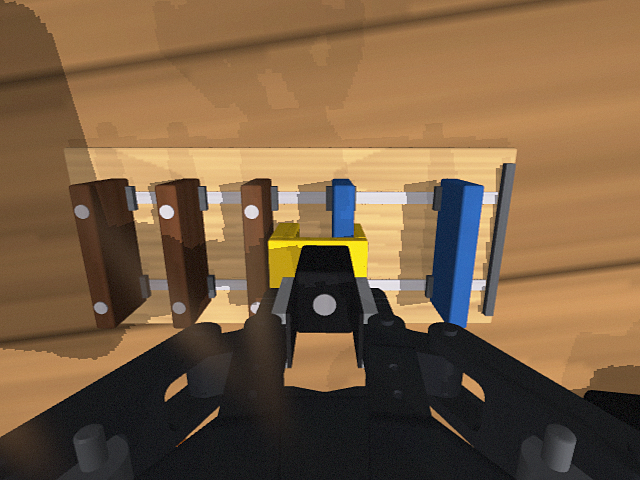

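>>> move_arm([
  [0, 0, -0.0003, 0, 0, 0, -1],
  [0, 0, -0.0006, 0, 0, 0, -1],
  [0, 0, -0.0009, 0, 0, 0, -1],
  [0, 0, -0.0012, 0, 0, 0, -1],
])

```text
time: 8.38
position: [0.5645, -0.0398, 0.082]
tcp_rot: [-51.0, 89.8, 31.2]
ft_force: [1.6, 5.1, -1.5]
width: 0.0241
```

```bash
python3 st.py
```

```text
t 8.38 row y rel fixed mm 39.37 x 0.18 z 82.03 Fy 5.29 Fx 0.86 Fz -1.54 yaw 82.23 M [ 1.07 -0.22  0.03] down [ 0.0029  0.0018 -1.    ]
```

>>> move_arm([
  [0, 0, -0.0002, 0, 0, 0, -1],
  [0, 0, -0.0004, 0, 0, 0, -1],
])

```text
time: 8.55
position: [0.5645, -0.04, 0.082]
tcp_rot: [-46.8, 89.8, 35.5]
ft_force: [1.6, 4.3, -1.7]
width: 0.024
```

>>> move_arm([
  [0, 0, -0.0002, 0, 0, 0, -1],
  [0, 0, -0.0004, 0, 0, 0, -1],
])

```text
time: 8.72
position: [0.5644, -0.0403, 0.082]
tcp_rot: [-44.8, 89.8, 37.5]
ft_force: [0.9, 3.3, -1.1]
width: 0.0242
```

```bash
python3 st.py
```

```text
t 8.72 row y rel fixed mm 38.83 x 0.14 z 82.02 Fy 3.44 Fx 0.47 Fz -1.09 yaw 82.24 M [ 1.09 -0.23  0.05] down [ 0.0029  0.0022 -1.    ]
```

>>> move_arm([
  [0, 0, -0.0002, 0, 0, 0, -1],
  [0, 0, -0.0004, 0, 0, 0, -1],
  [0, 0, -0.0005, 0, 0, 0, -1],
])

```text
time: 8.97
position: [0.5644, -0.0408, 0.082]
tcp_rot: [-44.4, 89.8, 37.9]
ft_force: [1.3, 4.3, -0.9]
width: 0.0241
```

```bash
python3 st.py
```

```text
t 8.97 row y rel fixed mm 38.4 x 0.17 z 82.03 Fy 4.4 Fx 0.74 Fz -0.93 yaw 82.24 M [ 1.06 -0.26 -0.04] down [ 0.003   0.0023 -1.    ]
```

>>> move_arm([
  [0, 0, -0.0002, 0, 0, 0, -1],
  [0, 0, -0.0004, 0, 0, 0, -1],
])

```text
time: 9.13
position: [0.5643, -0.0411, 0.082]
tcp_rot: [-42.9, 89.8, 39.3]
ft_force: [1.1, 4.9, -1.4]
width: 0.0243
```

```bash
python3 st.py
```

```text
t 9.13 row y rel fixed mm 38.09 x 0.17 z 82.03 Fy 4.95 Fx 0.39 Fz -1.35 yaw 82.24 M [ 1.09 -0.2   0.04] down [ 0.0031  0.0025 -1.    ]
```

>>> move_arm([
  [0, 0, -0.0002, 0, 0, 0, -1],
  [0, 0, -0.0004, 0, 0, 0, -1],
])

```text
time: 9.3
position: [0.5643, -0.0414, 0.082]
tcp_rot: [-41.9, 89.8, 40.4]
ft_force: [1.4, 5.2, -1.5]
width: 0.0243
```

```bash
python3 st.py
```

```text
t 9.3 row y rel fixed mm 37.75 x 0.16 z 82.02 Fy 5.35 Fx 0.71 Fz -1.47 yaw 82.24 M [ 1.05 -0.25  0.08] down [ 0.0031  0.0026 -1.    ]
```

>>> move_arm([
  [0, 0, -0.0002, 0, 0, 0, -1],
  [0, 0, -0.0004, 0, 0, 0, -1],
])

```text
time: 9.47
position: [0.5643, -0.0418, 0.082]
tcp_rot: [-40.7, 89.8, 41.5]
ft_force: [0.9, 4.4, -1.7]
width: 0.0241
```

```bash
python3 st.py
```

```text
t 9.47 row y rel fixed mm 37.41 x 0.18 z 82.04 Fy 4.49 Fx 0.33 Fz -1.7 yaw 82.24 M [ 1.05 -0.28  0.  ] down [ 0.0031  0.0027 -1.    ]
```

>>> move_arm([
  [0, 0, -0.0002, 0, 0, 0, -1],
  [0, 0, -0.0004, 0, 0, 0, -1],
])

```text
time: 9.63
position: [0.5642, -0.0421, 0.082]
tcp_rot: [-39.1, 89.8, 43.1]
ft_force: [1.0, 5.2, -1.5]
width: 0.0239
```

```bash
python3 st.py
```

```text
t 9.63 row y rel fixed mm 37.09 x 0.16 z 82.02 Fy 5.27 Fx 0.24 Fz -1.55 yaw 82.24 M [ 1.09 -0.21  0.02] down [ 0.0031  0.0029 -1.    ]
```

```bash
python3 - <<'E'
from h import *
p,d=r.read_camera('wrist');cv2.imwrite('pics/w8.png',cv2.resize(p[170:330,220:380],None,fx=4,fy=4))
E
```

View pics/w8.png

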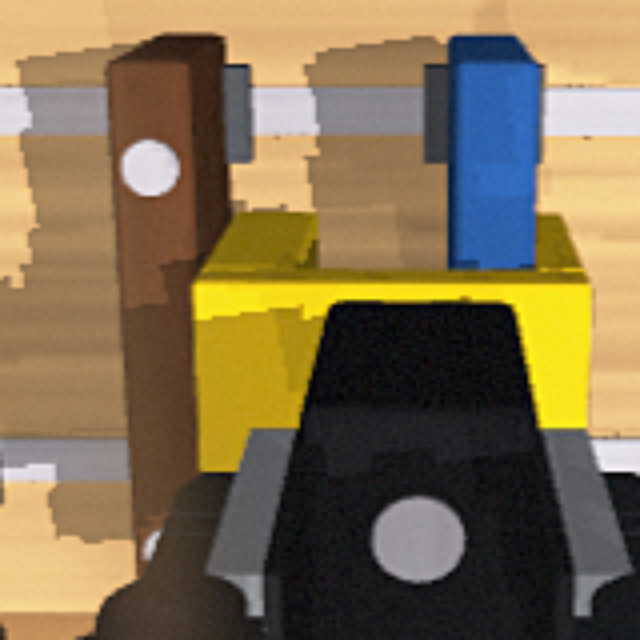

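>>> move_arm([
  [0, 0, -0.0002, 0, 0, 0, -1],
  [0, 0, -0.0004, 0, 0, 0, -1],
])

```text
time: 9.85
position: [0.5641, -0.0425, 0.082]
tcp_rot: [-39.1, 89.8, 43.1]
ft_force: [1.3, 5.6, -1.9]
width: 0.0238
```

```bash
python3 st.py
```

```text
t 9.85 row y rel fixed mm 36.7 x 0.16 z 82.02 Fy 5.71 Fx 0.53 Fz -1.89 yaw 82.25 M [ 1.03 -0.2   0.06] down [ 0.0031  0.0029 -1.    ]
```

>>> move_arm([
  [0, 0, -0.0002, 0, 0, 0, -1],
  [0, 0, -0.0004, 0, 0, 0, -1],
])

```text
time: 10.02
position: [0.5641, -0.0428, 0.082]
tcp_rot: [-38.1, 89.8, 44.1]
ft_force: [1.3, 5.1, -1.3]
width: 0.0242
```

```bash
python3 st.py
```

```text
t 10.02 row y rel fixed mm 36.34 x 0.16 z 82.01 Fy 5.19 Fx 0.58 Fz -1.35 yaw 82.25 M [ 1.12 -0.27  0.03] down [ 0.0031  0.003  -1.    ]
```

>>> move_arm([
  [0, 0, -0.0002, 0, 0, 0, -1],
  [0, 0, -0.0004, 0, 0, 0, -1],
])

```text
time: 10.18
position: [0.564, -0.0431, 0.082]
tcp_rot: [-36.3, 89.7, 45.9]
ft_force: [1.5, 5.6, -1.1]
width: 0.0242
```

```bash
python3 st.py
```

```text
t 10.18 row y rel fixed mm 36.02 x 0.15 z 81.99 Fy 5.79 Fx 0.71 Fz -1.12 yaw 82.25 M [ 1.35 -0.22  0.02] down [ 0.0031  0.0032 -1.    ]
```

>>> move_arm([
  [0, 0, -0.0002, 0, 0, 0, -1],
  [0, 0, -0.0003, 0, 0, 0, -1],
])

```text
time: 10.35
position: [0.564, -0.0432, 0.082]
tcp_rot: [-33.4, 89.7, 48.8]
ft_force: [1.5, 7.5, -2.3]
width: 0.024
```

```bash
python3 st.py
```

```text
t 10.35 row y rel fixed mm 35.97 x 0.14 z 82.01 Fy 7.6 Fx 0.48 Fz -2.25 yaw 82.25 M [ 1.49 -0.31  0.03] down [ 0.0032  0.0037 -1.    ]
```

>>> move_arm([
  [0, 0, -0.0002, 0, 0, 0, -1],
  [0, 0, -0.0003, 0, 0, 0, -1],
])

```text
time: 10.52
position: [0.564, -0.0432, 0.082]
tcp_rot: [-29.8, 89.7, 52.4]
ft_force: [-0.1, 8.5, -1.6]
width: 0.024
```

```bash
python3 st.py
```

```text
t 10.52 row y rel fixed mm 35.95 x 0.13 z 81.97 Fy 8.43 Fx -1.21 Fz -1.64 yaw 82.25 M [ 1.56 -0.32  0.01] down [ 0.0032  0.0042 -1.    ]
```

>>> move_arm([
  [0, 0, -0.0003, 0, 0, 0, -1],
  [0, 0, -0.0003, 0, 0, 0, -1],
  [0, 0, -0.0003, 0, 0, 0, -1],
  [0, 0, -0.0003, 0, 0, 0, -1],
  [0, 0, -0.0003, 0, 0, 0, -1],
])

```text
time: 10.93
position: [0.564, -0.0432, 0.082]
tcp_rot: [-27.5, 89.7, 54.8]
ft_force: [1.4, 7.2, -2.4]
width: 0.024
```

```bash
python3 st.py
```

```text
t 10.93 row y rel fixed mm 35.95 x 0.13 z 81.96 Fy 7.27 Fx 0.38 Fz -2.42 yaw 82.26 M [ 1.47 -0.35  0.08] down [ 0.0033  0.0047 -1.    ]
```

>>> move_arm([
  [0, 0, -0.0004, 0, 0, 0, -1],
  [0, 0, -0.0004, 0, 0, 0, -1],
  [0, 0, -0.0004, 0, 0, 0, -1],
  [0, 0, -0.0004, 0, 0, 0, -1],
  [0, 0, -0.0004, 0, 0, 0, -1],
])

```text
time: 11.35
position: [0.564, -0.0432, 0.082]
tcp_rot: [-25.5, 89.6, 56.8]
ft_force: [0.9, 7.5, -1.1]
width: 0.0239
```

```bash
python3 st.py; python3 - <<'E'
from h import *
p,d=r.read_camera('wrist');cv2.imwrite('pics/w9.png',cv2.resize(p[170:330,220:380],None,fx=4,fy=4))
E
```

```text
t 11.35 row y rel fixed mm 35.92 x 0.13 z 81.99 Fy 7.52 Fx -0.08 Fz -1.05 yaw 82.26 M [ 1.55 -0.28  0.01] down [ 0.0035  0.0053 -1.    ]
```

View pics/w9.png

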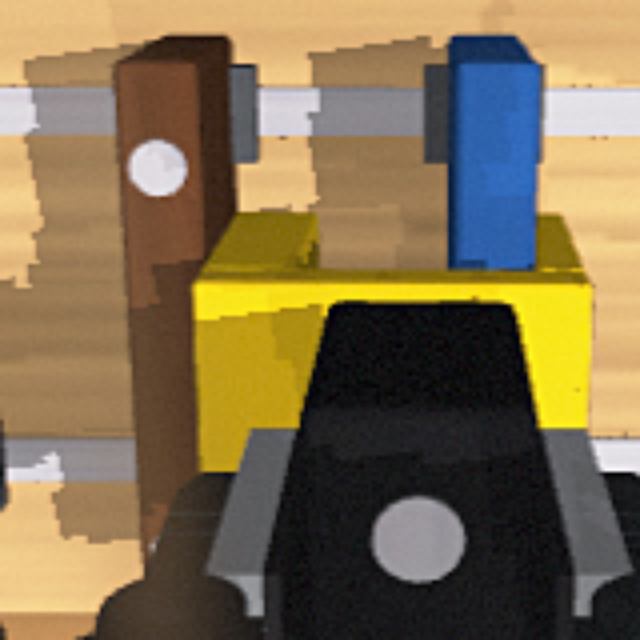

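>>> move_arm([
  [0, 0, 0.002, 0, 0, 0, -1],
  [0, 0, 0.005, 0, 0, 0, -1],
  [0, 0, 0.008, 0, 0, 0, -1],
  [0, 0, 0.008, 0, 0, 0, -1],
  [0, 0, 0.008, 0, 0, 0, -1],
])

```text
time: 11.82
position: [0.5651, -0.0352, 0.082]
tcp_rot: [-26.7, 89.7, 55.6]
ft_force: [0.2, 0.2, -1.2]
width: 0.0245
```

```bash
python3 st.py; python3 - <<'E'
from h import *
o=r.get_obs();print(plan((o['position'][0],o['position'][1],.15),82.2))
E
```

```text
t 11.82 row y rel fixed mm 43.97 x 0.12 z 82.04 Fy 0.2 Fx 0.17 Fz -1.15 yaw 82.28 M [-0.03  0.05 -0.03] down [ 0.0034  0.005  -1.    ]
(array([-0.068 , -0.0002,  0.0004]), array([0.08, 0.31, 0.16]))
```

>>> move_arm([
  [-0.01, 0, 0, 0, 0, 0, -1],
  [-0.025, 0, 0, 0, 0, 0, -1],
  [-0.045, 0, 0, 0.1, 0.2, 0.1, -1],
  [-0.065, 0, 0.0, 0.1, 0.3, 0.15, -1],
  [-0.085, 0, 0.015, 0.1, 0.3, 0.15, -1],
  [-0.1, 0, 0.03, 0.1, 0.3, 0.15, -1],
  [-0.1, 0, 0.05, 0.1, 0.3, 0.15, -1],
  [-0.1, 0, 0.07, 0.1, 0.3, 0.15, -1],
  [-0.1, 0, 0.078, 0.1, 0.3, 0.15, -1],
  [-0.1, 0, 0.078, 0.1, 0.3, 0.15, -1],
  [-0.1, 0, 0.078, 0.1, 0.3, 0.15, -1],
])

```text
time: 12.73
position: [0.5751, 0.0413, 0.1827]
tcp_rot: [-164.2, 90.0, -82.0]
ft_force: [1.0, -0.4, -1.4]
width: 0.0241
```

```bash
python3 st.py; python3 - <<'E'
from rack import *
import pickle
o=r.get_obs();p,d=r.read_camera('wrist');cv2.imwrite('pics/w10.png',p);np.save('pics/w10.npy',d);pickle.dump(o,open('pics/w10.pkl','wb'))
C=cal('wrist',o);O=rack(p,d,C)
for t in O: print(np.round(t[0],1),np.round(t[1],1),round(t[2],2),round(float(t[3]),1),t[4],t[5].round(1),t[6].round(1))
E
```

```text
t 12.73 row y rel fixed mm 121.17 x -0.3 z 182.67 Fy -0.28 Fx 1.04 Fz -1.37 yaw 82.22 M [-0.03  0.    0.01] down [ 0.e+00 -3.e-04 -1.e+00]
[ 545.7 -172.8] [16.3 88.8] -7.82 50.4 1762 [ 79.9 220.1] [ 543.7 -172.8]
[ 552.1 -125.7] [15.2 88.8] -7.86 50.4 1630 [133.7 219.7] [ 549.8 -125.5]
[558.5 -78.5] [14.3 88.7] -7.83 50.5 1542 [187.6 220.2] [556.6 -78.4]
[565.  -31.5] [13.3 88.7] -7.79 50.5 1441 [241.5 220.2] [563.  -31.2]
[559.3  46.6] [11.2 56.3] -7.89 50.6 856 [328.1 203.7] [558.4  46.4]
```

View pics/w10.png

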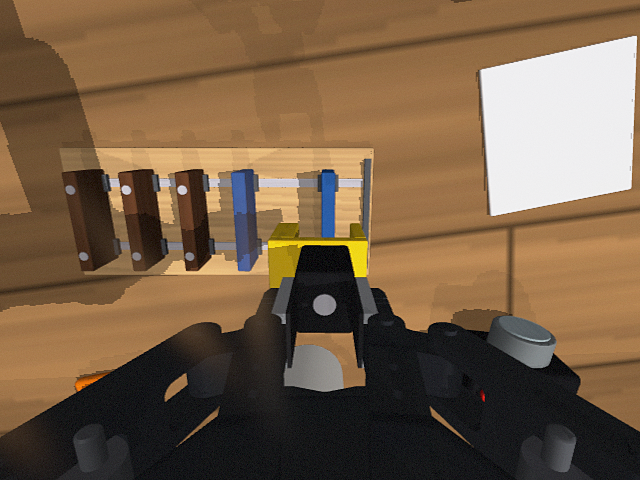

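```bash
python3 - <<'E'
from h import *
import pickle
o=pickle.load(open('pics/w10.pkl','rb'));C=cal('wrist',o);d=np.load('pics/w10.npy');P=pts(d,C)
u=np.array([np.cos(np.radians(82.2)),np.sin(np.radians(82.2))])
for c in range(355,382,2):
    q=P[185:215,c].mean(0)*1000; print(c,q.round(1),((q[:2]-[559,-78.8])@u).round(1))
ty=np.array([559.,-78.8])+u*119+np.array([u[1],-u[0]])*0
print(ty,plan((ty[0]/1e3,ty[1]/1e3,.082),82.2))
E
```

```text
355 [564.5  72.8  10.7] 150.9
357 [564.8  74.7  10.8] 152.9
359 [561.5  74.9  32.7] 152.6
361 [565.3  78.7  10.5] 156.9
363 [565.4  80.5  11.7] 158.7
365 [563.   81.   26.6] 158.8
367 [565.2  84.   15.9] 162.1
369 [565.5  85.9  15.8] 164.0
371 [566.7  88.4  10.5] 166.7
373 [568.7  91.6   0.7] 170.1
375 [569.   93.6   0.6] 172.2
377 [5.693e+02 9.570e+01 5.000e-01] 174.2
379 [569.5  97.7   0.6] 176.3
381 [569.7  99.6   0.8] 178.2
[575.15015312  39.09899302] (array([ 0.1006, -0.0003, -0.0017]), array([-0.02, -0.02, -0.  ]))
```

>>> move_arm([
  [0.02, 0, -0.0017, 0, 0, 0, -1],
  [0.035, 0, -0.0017, 0, 0, 0, -1],
  [0.045, 0, -0.0017, 0, 0, 0, -1],
  [0.055, 0, -0.0017, 0, 0, 0, -1],
  [0.064, 0, -0.0017, 0, 0, 0, -1],
  [0.073, 0, -0.0017, 0, 0, 0, -1],
  [0.082, 0, -0.0017, 0, 0, 0, -1],
  [0.09, 0, -0.0017, 0, 0, 0, -1],
  [0.097, 0, -0.0017, 0, 0, 0, -1],
  [0.1006, 0, -0.0017, 0, 0, 0, -1],
  [0.1006, 0, -0.0017, 0, 0, 0, -1],
  [0.1006, 0, -0.0017, 0, 0, 0, -1],
])

```text
time: 13.78
position: [0.5749, 0.0392, 0.082]
tcp_rot: [167.3, 90.0, -110.5]
ft_force: [-0.0, -0.4, -1.2]
width: 0.0241
```

```bash
python3 st.py; python3 - <<'E'
from h import *
p,d=r.read_camera('wrist');cv2.imwrite('pics/w11.png',p)
E
```

```text
t 13.78 row y rel fixed mm 119.07 x -0.22 z 82.04 Fy -0.4 Fx 0.01 Fz -1.24 yaw 82.19 M [-0.03  0.06  0.01] down [-1.e-04 -3.e-04 -1.e+00]
```

View pics/w11.png

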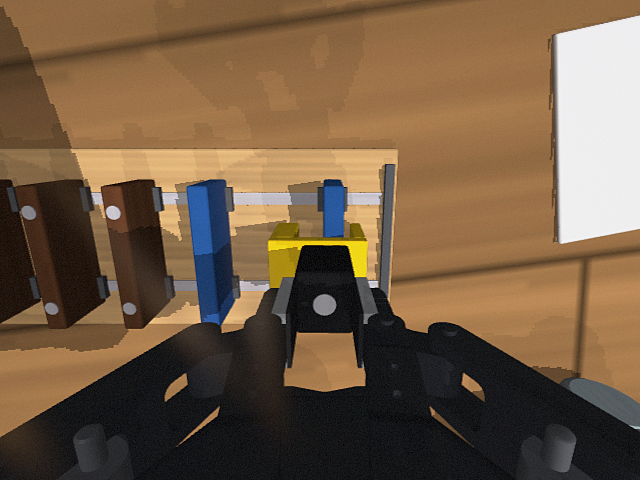

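>>> move_arm([
  [0, 0, -0.002, 0, 0, 0, -1],
  [0, 0, -0.004, 0, 0, 0, -1],
  [0, 0, -0.0055, 0, 0, 0, -1],
  [0, 0, -0.0075, 0, 0, 0, -1],
  [0, 0, -0.0095, 0, 0, 0, -1],
  [0, 0, -0.0115, 0, 0, 0, -1],
  [0, 0, -0.0135, 0, 0, 0, -1],
  [0, 0, -0.0155, 0, 0, 0, -1],
  [0, 0, -0.0175, 0, 0, 0, -1],
  [0, 0, -0.0195, 0, 0, 0, -1],
  [0, 0, -0.0215, 0, 0, 0, -1],
  [0, 0, -0.0235, 0, 0, 0, -1],
])

```text
time: 14.83
position: [0.5721, 0.0161, 0.0826]
tcp_rot: [-57.6, 89.9, 24.6]
ft_force: [0.1, 4.0, -0.3]
width: 0.0242
```

```bash
python3 st.py
```

```text
t 14.83 row y rel fixed mm 95.82 x 0.09 z 82.62 Fy 3.96 Fx -0.45 Fz -0.3 yaw 82.19 M [ 1.19 -0.22  0.06] down [ 1.1e-03  5.0e-04 -1.0e+00]
```

>>> move_arm([
  [0, 0, -0.001, 0, 0, 0, -1],
  [0, 0, -0.002, 0, 0, 0, -1],
  [0, 0, -0.003, 0, 0, 0, -1],
  [0, 0, -0.004, 0, 0, 0, -1],
  [0, 0, -0.005, 0, 0, 0, -1],
  [0, 0, -0.006, 0, 0, 0, -1],
  [0, 0, -0.007, 0, 0, 0, -1],
  [0, 0, -0.0075, 0, 0, 0, -1],
  [0, 0, -0.008, 0, 0, 0, -1],
  [0, 0, -0.008, 0, 0, 0, -1],
])

```text
time: 15.67
position: [0.571, 0.0083, 0.0826]
tcp_rot: [-49.9, 89.9, 32.3]
ft_force: [0.3, 4.8, -0.4]
width: 0.0243
```

```bash
python3 st.py; python3 - <<'E'
from h import *
p,d=r.read_camera('wrist');cv2.imwrite('pics/w12.png',cv2.resize(p[170:330,220:380],None,fx=4,fy=4))
E
```

```text
t 15.67 row y rel fixed mm 87.91 x 0.08 z 82.65 Fy 4.78 Fx -0.38 Fz -0.42 yaw 82.19 M [ 0.97 -0.21  0.07] down [ 1.2e-03  8.0e-04 -1.0e+00]
```

View pics/w12.png

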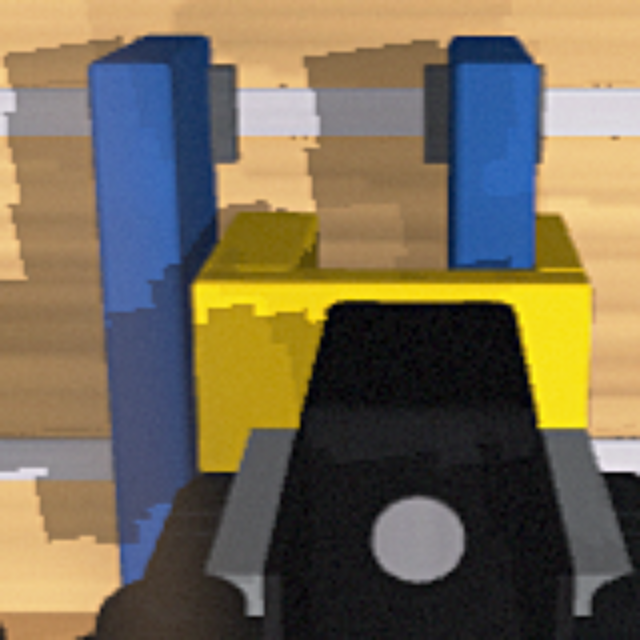

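>>> move_arm([
  [0, 0, -0.0005, 0, 0, 0, -1],
  [0, 0, -0.001, 0, 0, 0, -1],
  [0, 0, -0.0015, 0, 0, 0, -1],
  [0, 0, -0.002, 0, 0, 0, -1],
  [0, 0, -0.0025, 0, 0, 0, -1],
  [0, 0, -0.0028, 0, 0, 0, -1],
  [0, 0, -0.003, 0, 0, 0, -1],
])

```text
time: 16.3
position: [0.5706, 0.0054, 0.0826]
tcp_rot: [-46.6, 89.9, 35.6]
ft_force: [0.5, 4.4, -2.1]
width: 0.0242
```

```bash
python3 st.py
```

```text
t 16.3 row y rel fixed mm 84.97 x 0.08 z 82.63 Fy 4.47 Fx -0.07 Fz -2.1 yaw 82.19 M [ 1.11 -0.22  0.04] down [ 1.2e-03  8.0e-04 -1.0e+00]
```

>>> move_arm([
  [0, 0, -0.0002, 0, 0, 0, -1],
  [0, 0, -0.0004, 0, 0, 0, -1],
])

```text
time: 16.47
position: [0.5706, 0.005, 0.0826]
tcp_rot: [-44.1, 89.9, 38.0]
ft_force: [2.4, 4.7, -1.2]
width: 0.0241
```

```bash
python3 st.py
```

```text
t 16.47 row y rel fixed mm 84.64 x 0.07 z 82.64 Fy 4.96 Fx 1.74 Fz -1.21 yaw 82.19 M [ 1.09 -0.26  0.  ] down [ 0.0012  0.001  -1.    ]
```

>>> move_arm([
  [0, 0, -0.0002, 0, 0, 0, -1],
  [0, 0, -0.0004, 0, 0, 0, -1],
])

```text
time: 16.63
position: [0.5705, 0.0047, 0.0826]
tcp_rot: [-39.8, 89.9, 42.4]
ft_force: [0.6, 4.9, -1.6]
width: 0.0243
```

```bash
python3 st.py
```

```text
t 16.63 row y rel fixed mm 84.32 x 0.06 z 82.61 Fy 4.92 Fx -0.09 Fz -1.58 yaw 82.19 M [ 1.1  -0.29  0.06] down [ 0.0012  0.0011 -1.    ]
```

Very near contact; 0.2 mm steps now.

>>> move_arm([
  [0, 0, -0.00015, 0, 0, 0, -1],
  [0, 0, -0.00025, 0, 0, 0, -1],
])

```text
time: 16.8
position: [0.5705, 0.0046, 0.0826]
tcp_rot: [-36.9, 89.9, 45.3]
ft_force: [1.2, 5.6, -0.8]
width: 0.0243
```

```bash
python3 st.py
```

```text
t 16.8 row y rel fixed mm 84.14 x 0.06 z 82.63 Fy 5.67 Fx 0.48 Fz -0.77 yaw 82.19 M [ 1.25 -0.19 -0.01] down [ 0.0013  0.0013 -1.    ]
```

>>> move_arm([
  [0, 0, -0.00015, 0, 0, 0, -1],
  [0, 0, -0.00025, 0, 0, 0, -1],
])

```text
time: 16.97
position: [0.5705, 0.0045, 0.0826]
tcp_rot: [-32.1, 89.9, 50.1]
ft_force: [1.7, 6.4, -1.0]
width: 0.0239
```

```bash
python3 st.py
```

```text
t 16.97 row y rel fixed mm 84.11 x 0.07 z 82.63 Fy 6.53 Fx 0.84 Fz -0.98 yaw 82.19 M [ 1.36 -0.25  0.03] down [ 0.0014  0.0016 -1.    ]
```

>>> move_arm([
  [0, 0, -0.00027, 0, 0, 0, -1],
  [0, 0, -0.00027, 0, 0, 0, -1],
  [0, 0, -0.00027, 0, 0, 0, -1],
  [0, 0, -0.00027, 0, 0, 0, -1],
])

```text
time: 17.3
position: [0.5705, 0.0045, 0.0826]
tcp_rot: [-25.9, 89.9, 56.3]
ft_force: [1.6, 6.3, -1.8]
width: 0.0241
```

```bash
python3 st.py
```

```text
t 17.3 row y rel fixed mm 84.1 x 0.04 z 82.61 Fy 6.47 Fx 0.68 Fz -1.81 yaw 82.2 M [ 1.43 -0.27  0.02] down [ 0.0014  0.002  -1.    ]
```

>>> move_arm([
  [0, 0, -0.00033, 0, 0, 0, -1],
  [0, 0, -0.00033, 0, 0, 0, -1],
  [0, 0, -0.00033, 0, 0, 0, -1],
  [0, 0, -0.00033, 0, 0, 0, -1],
  [0, 0, -0.00033, 0, 0, 0, -1],
])

```text
time: 17.72
position: [0.5705, 0.0045, 0.0826]
tcp_rot: [-23.8, 89.8, 58.4]
ft_force: [2.4, 6.7, -1.5]
width: 0.0237
```

```bash
python3 st.py
```

```text
t 17.72 row y rel fixed mm 84.07 x 0.07 z 82.61 Fy 6.98 Fx 1.44 Fz -1.54 yaw 82.21 M [ 1.43 -0.33  0.01] down [ 0.0015  0.0025 -1.    ]
```

>>> move_arm([
  [0, 0, -0.00036, 0, 0, 0, -1],
  [0, 0, -0.00036, 0, 0, 0, -1],
  [0, 0, -0.00036, 0, 0, 0, -1],
  [0, 0, -0.00036, 0, 0, 0, -1],
  [0, 0, -0.00036, 0, 0, 0, -1],
])

```text
time: 18.13
position: [0.5705, 0.0044, 0.0826]
tcp_rot: [-20.8, 89.8, 61.4]
ft_force: [1.4, 6.7, -1.9]
width: 0.0242
```

```bash
python3 st.py
```

```text
t 18.13 row y rel fixed mm 84.02 x 0.05 z 82.62 Fy 6.87 Fx 0.43 Fz -1.9 yaw 82.21 M [ 1.5  -0.34  0.03] down [ 0.0017  0.003  -1.    ]
```

>>> move_arm([
  [0, 0, -0.0004, 0, 0, 0, -1],
  [0, 0, -0.00045, 0, 0, 0, -1],
  [0, 0, -0.00045, 0, 0, 0, -1],
  [0, 0, -0.00045, 0, 0, 0, -1],
  [0, 0, -0.00045, 0, 0, 0, -1],
])

```text
time: 18.55
position: [0.5704, 0.0044, 0.0826]
tcp_rot: [-17.3, 89.8, 64.9]
ft_force: [2.2, 8.1, -1.5]
width: 0.0241
```

```bash
python3 st.py
```

```text
t 18.55 row y rel fixed mm 83.97 x 0.03 z 82.6 Fy 8.36 Fx 1.1 Fz -1.48 yaw 82.22 M [ 1.6  -0.4   0.01] down [ 0.0017  0.0037 -1.    ]
```

>>> move_arm([
  [0, 0, 0.002, 0, 0, 0, -1],
  [0, 0, 0.005, 0, 0, 0, -1],
  [0, 0, 0.008, 0, 0, 0, -1],
  [0, 0, 0.008, 0, 0, 0, -1],
  [0, 0, 0.008, 0, 0, 0, -1],
])

```text
time: 18.97
position: [0.5715, 0.0123, 0.0826]
tcp_rot: [-18.1, 89.8, 64.1]
ft_force: [0.3, 0.6, -1.0]
width: 0.0243
```

>>> move_arm([
  [-0.01, 0, 0, 0, 0, 0, -1],
  [-0.025, 0, 0, 0, 0, 0, -1],
  [-0.045, 0, 0, 0, 0.2, 0.05, -1],
  [-0.065, 0, 0.0, 0, 0.2, 0.1, -1],
  [-0.085, 0, 0.0, 0, 0.2, 0.1, -1],
  [-0.1, 0, 0.02, 0, 0.2, 0.1, -1],
  [-0.1, 0, 0.05, 0, 0.2, 0.1, -1],
  [-0.1, 0, 0.08, 0, 0.2, 0.1, -1],
  [-0.1, 0, 0.09, 0, 0.2, 0.1, -1],
  [-0.1, 0, 0.09, 0, 0.2, 0.1, -1],
  [-0.1, 0, 0.09, 0, 0.2, 0.1, -1],
])

```text
time: 19.88
position: [0.5834, 0.1012, 0.1832]
tcp_rot: [116.8, 90.0, -160.9]
ft_force: [0.3, -0.7, -1.6]
width: 0.024
```

```bash
python3 st.py; python3 - <<'E'
from rack import *
o=r.get_obs();p,d=r.read_camera('wrist');cv2.imwrite('pics/w13.png',p)
C=cal('wrist',o);O=rack(p,d,C)
for t in O: print(np.round(t[0],1),np.round(t[1],1),round(t[2],2),round(float(t[3]),1),t[4],t[5].round(1),t[6].round(1))
c=np.array([t[0] for t in O]);print(np.linalg.norm(np.diff(c,axis=0),axis=1))
R=zy(o); T=(pts(d,C)-o['position'])@R
hsv=cv2.cvtColor(p,cv2.COLOR_BGR2HSV);v,u=np.mgrid[:480,:640]
m=(hsv[...,0]>22)&(hsv[...,0]<35)&(hsv[...,1]>120)&(d<.35)&(u>250)&(u<390)&(v>210)&(v<320)
q=T[m];print('yellow tool x pct',np.percentile(q[:,0],[5,25,50,75,95]).round(4))
print(plan((.530,.268,.12),82))
E
```

```text
t 19.88 row y rel fixed mm 181.61 x -0.23 z 183.22 Fy -0.67 Fx 0.42 Fz -1.57 yaw 82.29 M [ 0.02  0.01 -0.02] down [-6.e-04 -2.e-04 -1.e+00]
[ 545.8 -172.1] [17.8 89.8] -7.84 50.2 1737 [ 14.1 223.3] [ 547.2 -172.5]
[ 552.2 -125. ] [16.7 89.8] -7.82 50.3 1788 [ 66.3 219.4] [ 550.  -125.2]
[558.6 -78. ] [15.6 89.8] -7.83 50.4 1687 [120.1 219.9] [556.8 -78. ]
[565.4 -30.9] [14.6 88.9] -7.72 50.4 1581 [174.1 220.7] [563.9 -30.8]
[571.7  16.2] [13.4 88.9] -7.84 50.5 1476 [227.8 220.4] [570.   16.4]
[47.48902584 47.45427336 47.56943543 47.48594637]
yellow tool x pct [0.0178 0.0187 0.0193 0.0209 0.0496]
(array([0.0631, 0.0755, 0.1587]), array([ 0.24, -0.02, -0.03]))
```

View pics/w13.png

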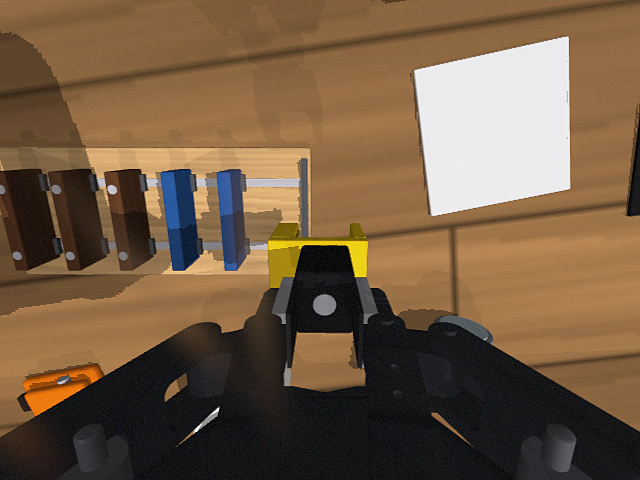

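>>> move_arm([
  [0, 0.015, 0.032, 0, 0, 0, -1],
  [0, 0.03, 0.064, 0, 0, 0, -1],
  [0, 0.045, 0.096, 0, 0, 0, -1],
  [0, 0.06, 0.126, 0, 0, 0, -1],
  [0.0, 0.072, 0.15, 0, 0, 0, -1],
  [0.02, 0.078, 0.16, 0, 0, 0, -1],
  [0.04, 0.078, 0.16, 0, 0, 0, -1],
  [0.06, 0.078, 0.16, 0, 0, 0, -1],
  [0.08, 0.078, 0.16, 0, 0, 0, -1],
  [0.09, 0.078, 0.16, 0, 0, 0, -1],
  [0.09, 0.078, 0.16, 0, 0, 0, -1],
  [0.09, 0.078, 0.16, 0, 0, 0, -1],
])

```text
time: 20.93
position: [0.528, 0.269, 0.0937]
tcp_rot: [126.7, 90.0, -151.1]
ft_force: [-0.3, 0.4, -0.6]
width: 0.0244
```

```bash
python3 st.py; python3 - <<'E'
from h import *
o=r.get_obs();print(o['position'],plan((o['position'][0],o['position'][1],.0685),82.2))
p,d=r.read_camera('wrist');cv2.imwrite('pics/w14.png',p)
E
```

```text
t 20.93 row y rel fixed mm 340.33 x -77.9 z 93.66 Fy 0.33 Fx -0.38 Fz -0.57 yaw 82.19 M [ 0.01 -0.05 -0.06] down [-7.e-04 -4.e-04 -1.e+00]
[0.52800453 0.26895866 0.09365954] (array([ 0.0252, -0.    ,  0.    ]), array([-0.01, -0.03, -0.04]))
```

View pics/w14.png

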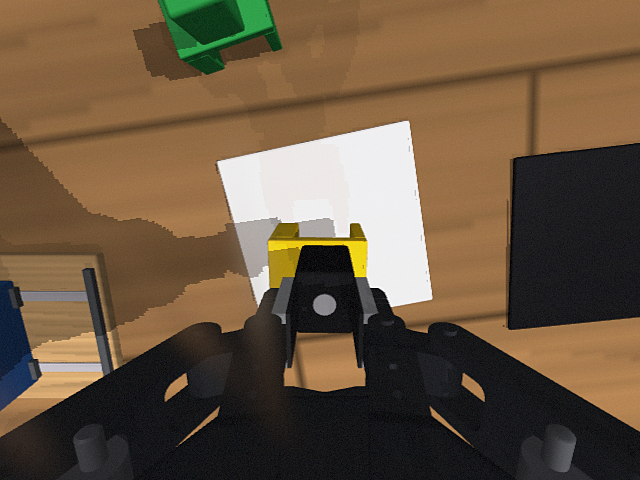

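Over the mat, well inside. Lower gently.

>>> move_arm([
  [0.008, 0, 0, 0, 0, 0, -1],
  [0.015, 0, 0, 0, 0, 0, -1],
  [0.02, 0, 0, 0, 0, 0, -1],
  [0.023, 0, 0, 0, 0, 0, -1],
  [0.025, 0, 0, 0, 0, 0, -1],
  [0.0258, 0, 0, 0, 0, 0, -1],
  [0.0258, 0, 0, 0, 0, 0, -1],
  [0.0258, 0, 0, 0, 0, 0, -1],
])

```text
time: 21.65
position: [0.5284, 0.2693, 0.0687]
tcp_rot: [-72.8, 90.0, 9.4]
ft_force: [-0.2, 0.5, -1.1]
width: 0.0242
```

```bash
python3 st.py
```

```text
t 21.65 row y rel fixed mm 340.75 x -77.51 z 68.75 Fy 0.48 Fx -0.32 Fz -1.09 yaw 82.21 M [ 0.03  0.02 -0.03] down [ 8.e-04  1.e-04 -1.e+00]
```

>>> move_arm([
  [0.0005, 0, 0, 0, 0, 0, -1],
  [0.001, 0, 0, 0, 0, 0, -1],
  [0.0012, 0, 0, 0, 0, 0, -1],
])

```text
time: 21.9
position: [0.5286, 0.2694, 0.0677]
tcp_rot: [-63.8, 89.9, 18.4]
ft_force: [0.4, 1.0, 1.5]
width: 0.0238
```

```bash
python3 st.py
```

```text
t 21.9 row y rel fixed mm 340.85 x -77.36 z 67.75 Fy 1.0 Fx 0.23 Fz 1.5 yaw 82.21 M [ 0.05  0.04 -0.  ] down [ 1.3e-03  4.0e-04 -1.0e+00]
```

>>> move_arm([
  [0.0003, 0, 0, 0, 0, 0, -1],
  [0.0006, 0, 0, 0, 0, 0, -1],
  [0.0006, 0, 0, 0, 0, 0, -1],
])

```text
time: 22.15
position: [0.5288, 0.2695, 0.0676]
tcp_rot: [-60.7, 89.9, 21.5]
ft_force: [-1.1, 0.4, 5.7]
width: 0.0241
```

```bash
python3 st.py
```

```text
t 22.15 row y rel fixed mm 341.03 x -77.2 z 67.64 Fy 0.25 Fx -1.12 Fz 5.75 yaw 82.21 M [-0.02  0.28  0.02] down [ 1.9e-03  7.0e-04 -1.0e+00]
```

>>> move_arm([
  [0, 0, 0, 0, 0, 0, -0.3],
  [0, 0, 0, 0, 0, 0, 0],
  [0, 0, 0, 0, 0, 0, 0.3],
  [0, 0, 0, 0, 0, 0, 0.6],
  [0, 0, 0, 0, 0, 0, 0.6],
  [0, 0, 0, 0, 0, 0, 0.6],
])

```text
time: 22.65
position: [0.5288, 0.2695, 0.0676]
tcp_rot: [-62.9, 89.9, 19.3]
ft_force: [-1.0, -0.4, -0.4]
width: 0.0683
```

```bash
python3 st.py; python3 - <<'E'
from h import *
p,d=r.read_camera('wrist');cv2.imwrite('pics/w15.png',p)
E
```

```text
t 22.65 row y rel fixed mm 341.0 x -77.21 z 67.56 Fy -0.58 Fx -0.94 Fz -0.42 yaw 82.21 M [ 0.03 -0.01 -0.03] down [ 1.8e-03  6.0e-04 -1.0e+00]
```

View pics/w15.png

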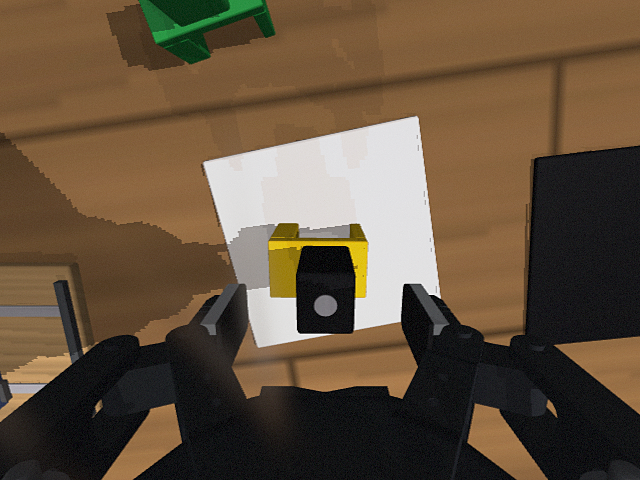

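Released, standing. Retreat upwards.

>>> move_arm([
  [-0.01, 0, 0, 0, 0, 0, 0.6],
  [-0.03, 0, 0, 0, 0, 0, 0.6],
  [-0.06, 0, 0, 0, 0, 0, 0.6],
  [-0.1, 0, 0, 0, 0, 0, 0.6],
  [-0.14, 0, 0, 0, 0, 0, 0.6],
  [-0.16, 0, 0, 0, 0, 0, 0.6],
  [-0.16, 0, 0, 0, 0, 0, 0.6],
  [-0.16, 0, 0, 0, 0, 0, 0.6],
])

```text
time: 23.37
position: [0.5288, 0.2696, 0.2296]
tcp_rot: [-62.4, 89.7, 19.8]
ft_force: [0.2, 0.6, -0.4]
width: 0.0685
```

```bash
python3 st.py; python3 - <<'E'
from h import *
o=r.get_obs();p,d=r.read_camera('wrist');C=cal('wrist',o);P=pts(d,C)
box=(P[...,0]>.44)&(P[...,0]<.62)&(P[...,1]>.18)&(P[...,1]<.36)
for n,a,b,z in (('grip',.082,.1,.09),('bridge',.042,.053,.048)):
    m=cv2.morphologyEx((box&(P[...,2]>a)&(P[...,2]<b)).astype(np.uint8),cv2.MORPH_OPEN,np.ones((3,3)))
    c=max(cv2.findContours(m,0,2)[0],key=cv2.contourArea)
    print(n,np.median(P[m>0][:,2]),cv2.minAreaRect((ray(c[:,0,:],z,C)[:,:2]*1000).astype(np.float32)))
for n in('top','scene'):
    q,_=r.read_camera(n);cv2.imwrite(f'pics/{n}F.png',q)
E
```

```text
t 23.37 row y rel fixed mm 341.06 x -77.18 z 229.57 Fy 0.64 Fx 0.16 Fz -0.4 yaw 82.21 M [ 0.01 -0.02 -0.  ] down [ 0.0045  0.0016 -1.    ]
grip 0.09055203751399082 ((528.7713012695312, 269.9478454589844), (25.09224510192871, 30.77164077758789), 81.5920181274414)
bridge 0.04867773382818132 ((526.185791015625, 250.30667114257812), (23.29874610900879, 34.86852264404297), 80.80751037597656)
```

View pics/sceneF.png

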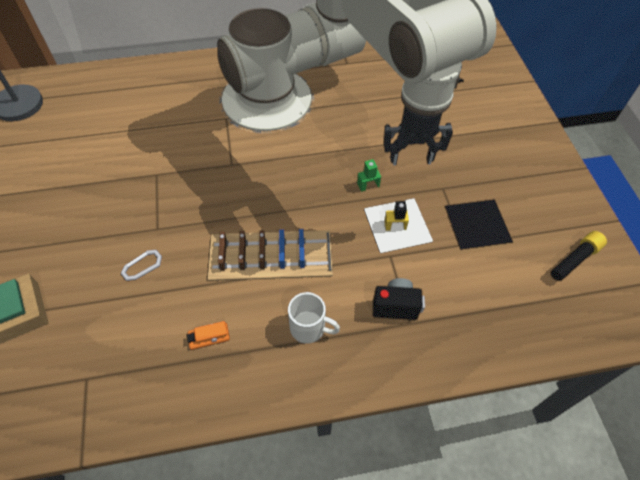

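```bash
python3 -c "
from plant import r
print(r.close_job())"
```

```text
the job is handed in; nothing more can be done
None
```

Both blue dividers are set and the yellow spacer is back upright on the white mat. I handed the job in at about 23.5 s; no verdict was reported.

- **First divider:** I hooked the spacer over it and drew it in against the last fixed divider. The total pull was 7.3–8.4 N, of which about 5 N was the divider's own friction. That leaves roughly 2–3 N on the fixed divider, held for about 0.8 s.
- **Second divider:** I set it the same way against the first, pulling 6.5–8.4 N, so about 1.5–3 N pressed on the first divider. The spacer stopped 48.05 mm further along the row than in the first setting, so the first divider was not shoved.
- **Spacing check:** The wrist camera measured 47.49 and 47.45 mm between the fixed dividers, then 47.57 and 47.49 mm for the two blue ones. All four agree. The camera reads the known 48 mm fixed spacing about 1 % short, so the blue ones should be at 48 mm.
- **Spacer:** Its grip top is 90.6 mm above the shelf, where 90 mm is expected. It stands about 3 mm from the mat's centre and is released with the gripper well clear.
- **Other objects:** The mug, camera housing, float clip and carabiner look unmoved in the last scene picture; I did not measure them.

One last check was incomplete: the final bridge measurement came out only 23 mm wide, about half the bridge. I took this to be the grip hiding part of it and did not follow it up. The per-contact forces come from the wrist force and moment, which are noisy to about 1 N, so those figures are approximate.

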